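# Work the interlocked levers of a mail chest and open its drawer

## Task

Unlock the black mail chest and open its drawer: swing all three levers on its top fully over, away from the drawer front, then pull the drawer at least half way out by its bar handle and let go. The levers are interlocked and go over in one order only, which you must find by feeling gently which of them gives and which is blocked: never force a blocked lever or a locked drawer. Leave the other things on the chest and the counter as they are.

Things in the scene. Friction and masses are not known exactly. Their poses are not given: they have to be found in the camera images.
- chest: black steel mail chest, fixed, 180 deep (x) x 300 wide (y) x 120 mm high; origin: centre of its underside, on the counter; its x points from the drawer front to the back (away from the robot, up to 0.3 rad askew), y left, z up. Lever pivots at x = 0, y = +75, 0, -75 mm; levers swing in its x-z plane. More than 25 N on any part of it would strain the mechanism.
- lever_left (a joint): swing of the left lever, rad: 0 = leaning towards the drawer front and the robot, 0.76 = fully over, at the end stop, leaning away. Starts at 0 to 0.05. A lever whose turn it is swings all the way for a steady 3 to 6 N at the grip and stays where it is left; it counts as over past 0.66. The end stop is springy too, about 2 N per mm.
- lever_left_grip (a point): centre of the left lever's grip (left is +y): bare steel cylinder, 22 mm diameter, 45 mm long along the lever, on a 12 mm steel rod, 75 mm from the pivot, which lies 105 mm above the counter. The grip's centre is 28 mm in front of the pivot at 0 and 28 mm behind it at 0.76, 175 mm (ends) to 180 mm (middle) above the counter.
- lever_middle (a joint): swing of the middle lever, rad: 0 = leaning towards the drawer front and the robot, 0.76 = fully over, at the end stop, leaning away. Starts at 0 to 0.05. A lever whose turn has not come gives about 10 mm at the grip, then meets a springy stop that stiffens by roughly 2 N per mm; let go of, it creeps back a little.
- lever_middle_grip (a point): centre of the middle lever's grip (left is +y): bare steel cylinder, 22 mm diameter, 45 mm long along the lever, on a 12 mm steel rod, 75 mm from the pivot, which lies 105 mm above the counter. The grip's centre is 28 mm in front of the pivot at 0 and 28 mm behind it at 0.76, 175 mm (ends) to 180 mm (middle) above the counter.
- lever_right (a joint): swing of the right lever, rad: 0 = leaning towards the drawer front and the robot, 0.76 = fully over, at the end stop, leaning away. Starts at 0 to 0.05. All three levers work alike; which goes first, second and last differs from chest to chest and cannot be seen.
- lever_right_grip (a point): centre of the right lever's grip (left is +y): bare steel cylinder, 22 mm diameter, 45 mm long along the lever, on a 12 mm steel rod, 75 mm from the pivot, which lies 105 mm above the counter. The grip's centre is 28 mm in front of the pivot at 0 and 28 mm behind it at 0.76, 175 mm (ends) to 180 mm (middle) above the counter.
- drawer (a joint): how far the drawer of the chest is pulled out, m: 0 shut, 0.12 fully out. It stays locked (3 mm play, then a springy stop) until all three levers are over; then it slides along the chest's -x for about 3 N and stays where it is left. Start 0.
- drawer_handle (a point): middle of the drawer's bar handle: steel bar along the chest's y, 120 mm long, 10 mm thick, 84 mm above the counter, 138 mm in front of the chest's origin with the drawer shut. Centre line 40 mm off the front plate; the gap is free but for the two end posts: hook it from behind or pinch it from above.
- padlock: bystander: brass padlock 38 x 40 x 18 mm lying on the chest behind the levers; origin under its body
- keys: bystander: flat key on a tag, 6 mm high, on the chest's top near its front left corner; origin under the ring
- letters: bystander: banded bundle of letters 160 x 110 x 45 mm left of the chest; origin under its centre
- stamp: bystander: rubber stamp 50 x 26 mm, 70 mm high, right of the chest; origin under its centre
- tape: bystander: roll of packing tape, 90 mm diameter, 48 mm high, right of the chest; origin under its centre
- carton: bystander: cardboard parcel 160 x 120 x 90 mm, on the left of the counter; origin under its centre
- pencup: bystander: steel cup 76 mm diameter, 100 mm high, on the right of the counter; origin under its centre

How it is judged:
On the way, in this order (a step that is already met when the one before it is completed fails the run):
1. a first lever is fully over (value of joint any of lever_left, lever_middle, lever_right above 0.66 rad), for 0.1 s.
2. all three levers are fully over (value of joint each of lever_left, lever_middle, lever_right above 0.66 rad), for 0.1 s.
3. the drawer is pulled out 55 mm or more (value of joint drawer above 0.055 m), for 0.2 s.
At the end, for the whole second after the job is handed in: All three levers rest past 0.66 rad of their 0.76 rad swing and the drawer rests pulled out by more than 55 of its 120 mm, let go of (all of step 2 and value of joint drawer above 0.055 m and velocity of joint drawer between -0.01 and 0.01 m/s); the robot touches nothing.
It fails at once if the chest, a lever or the drawer is pushed or pulled with more than 25 N (contact force between any of the fingers, the arm and chest above 25 N).
It fails at once if another thing is shifted by more than 30 mm or knocked over (distance of any of padlock, keys, letters, stamp, tape, carton, pencup from where it was at the start of the episode above 0.03 m or angle between any of padlock, keys, letters, stamp, tape, carton, pencup's own z axis and vertical above 0.5 rad).
It also fails if it takes over 61 s, if anything falls off the work surface, if the arm or the gripper's body presses on something with over 40 N, if the wrist force passes 120 N, or if a joint passes its speed limit or range.

## Robot

A 7-joint arm with a two-finger parallel gripper is mounted at the origin on the work surface. World frame = base frame: x ahead of the robot, y to its left, z up, the work surface at z = 0. Lengths are in m, angles in rad, forces in N, time in s.
With the tool pointing down it reaches from about 0.4 to 0.85 m from the base axis. Payload 4.5 kg.
Tool frame: the origin (TCP) lies midway between the tips of the shut fingers; the grasp point (between the pads) lies 19 mm behind it; z points along the fingers, x is the direction in which the jaws open and shut, and the axes are right-handed (so a half turn about z gives the same grasp; the last joint's range is limited). The gripper opens to 85 mm and grips with 20 to 120 N. Pads are 22 mm wide; open, the fingers measure 114 mm over their backs; the gripper's body (76 mm by 85 mm) begins 54 mm behind the grasp point. The pads swing forward as they close: fully open they stand 13 mm farther back than shut.
Start: joints at [1.219, 0.689, -0.195, 1.565, 0.157, 0.902, -0.215], TCP at [0.235, -0.579, 0.231] pointing down, gripper open.
Joint ranges: [-3.01, 3.01], [-0.46, 2.08], [-1.47, 1.51], [0.13, 2.56], [-1, 4.14], [0.04, 2.09], [-2.66, 2.66]. Speed limits (rad/s): [2.57, 2.57, 3.14, 3.14, 3.14, 3.14, 3.14].

## Interface

Orientations are given as a unit quaternion [x, y, z, w].
In Python, from cell import arm, snapshot, camera_model gives the robot as it stands.
- The arm moves only by the shell command python3 -m creep 'ROWS' [FORCE]. ROWS is text: rows parted by semicolons, each of 7 numbers parted by spaces: the turn, a rotation vector about the tool's x, y, z in degrees, then the shift along the tool's x, y, z in m, then the closure, from -1 (fully open) to 1 (shut). In form: wx wy wz dx dy dz jaw; .... A call has 1 to 8 rows; each row is the pose to reach, as a shift and turn from the pose commanded when the call began, along the tool's axes at that moment; what a row does not reach only later rows make up. A row lasts 1/8 s, in which the tool goes at most 62.5 mm and 10.7 degrees, less where a joint would pass 70% of its speed; a pose out of reach is approached as far as the arm can. A call with a gripper value outside its range is refused whole. The fingers move at their own pace and stop on an object; FORCE is the grip in N (left out, the last holds). Time passes only in rows, so rows that repeat a pose let the fingers close. It gives the time, the measured TCP pose, the force and the opening at its end, in the units of the state.
- arm.sense(): the state, without advancing time (a new reading comes with each control period).
- snapshot(name): name is "side" or "top"; returns the picture (480x640x3 uint8, blue, green, red); there is no depth.
- camera_model(name): a dict with "fx", "fy", "cx", "cy" (pixels), "T" (4x4, takes a point from camera to world coordinates). Camera axes: x right, y down, z forward; pixel columns grow to the right and rows downward; lengths in m; the calibration is good to about 2 mm. A picture is of the moment at which its call begins. camera_model takes no time and is no camera call.
- arm.close_job(): hands the job in, once; it reports no verdict.
The state is a dict: "t": time; "joint_pos": joint angles; "dq": joint speeds; "tau": joint torques, N m; "tool_pos": TCP position; "orientation": TCP orientation; "ft_force": force on the tool from outside, world axes, zero at the start; "ft_torque": the same for the moment, N m; "finger_gap": finger opening in m.
Only numpy, scipy, OpenCV 4.12 (cv2) and the standard library are available. Lean on these libraries where they do the work, as an engineer would, in place of code of your own. Each camera call takes 0.05 s, during which the arm holds its last target.

## Working session

There is one attempt and no reset: what is moved stays moved. The work goes in short steps, Python scripts to look and compute and a shell command to move; the robot and the scene stay as the last step left them, time stands still between calls to the robot, and variables do not carry over. Pictures are saved under pics/ and viewed, and the job is handed in when it is done.

```bash
ls; mkdir -p pics; python3 - <<'E'
from cell import arm, snapshot, camera_model
import cv2, numpy as np
np.set_printoptions(precision=4,suppress=True)
for n in ("side","top"):
    cv2.imwrite(f"pics/{n}0.png",snapshot(n)); m=camera_model(n); print(n,m["fx"],m["cx"],m["cy"]);print(np.array(m["T"]))
s=arm.sense(); print({k:np.round(v,4) for k,v in s.items()})
E
```

```text
pics
side 587.2541058463376 326.8901482505315 244.11577880903562
[[ 0.9505 -0.1998  0.2378  0.1646]
 [-0.3104 -0.6386  0.7042 -1.0776]
 [ 0.0111 -0.7431 -0.669   1.1269]
 [ 0.      0.      0.      1.    ]]
top 490.33727209613033 317.36638904304243 236.8369545181968
[[ 0.0997 -0.9735  0.2059  0.3032]
 [-0.995  -0.0973  0.0216 -0.0288]
 [-0.0009 -0.207  -0.9783  1.2175]
 [ 0.      0.      0.      1.    ]]
{'t': np.float64(0.1), 'joint_pos': array([ 1.2188,  0.6899, -0.1946,  1.5662,  0.1573,  0.9025, -0.2151]), 'dq': array([ 0.0014, -0.0023,  0.0008, -0.004 , -0.0005,  0.0009,  0.0009]), 'tau': array([ -0.0026, -54.06  ,  -1.2711, -15.8984,   0.0094,   0.0045,
        -0.    ]), 'tool_pos': array([ 0.2349, -0.5785,  0.2305]), 'orientation': array([ 0.8296, -0.5584, -0.0007, -0.0004]), 'ft_force': array([-0.1534,  0.0915, -0.3413]), 'ft_torque': array([0.0471, 0.0281, 0.0007]), 'finger_gap': np.float64(0.0856)}
```

View pics/top0.png

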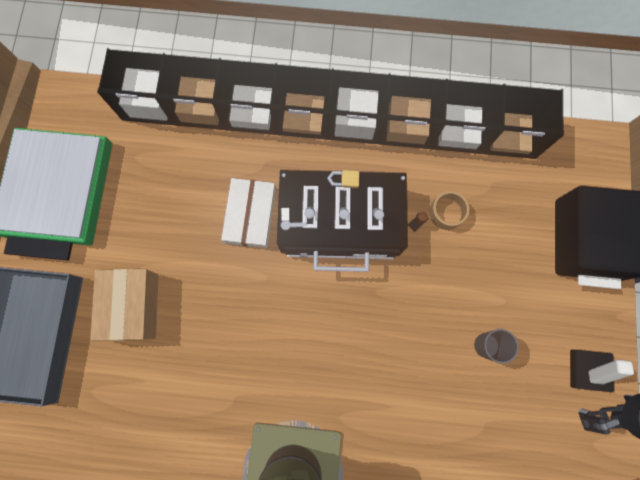

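View pics/side0.png

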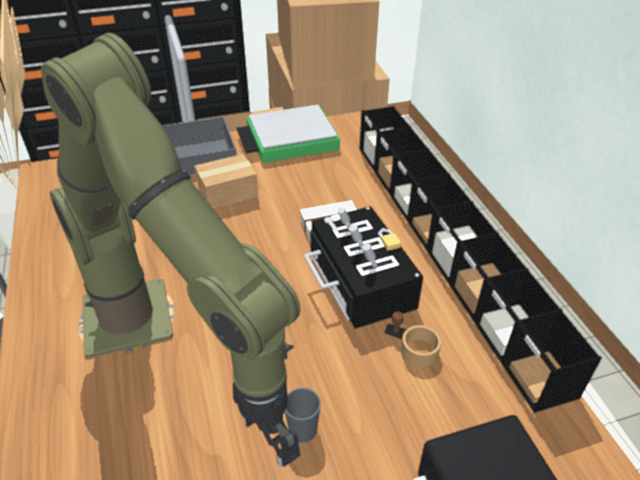

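The top view shows the chest at about (343,212), with grips near (309,213), (343,213) and (378,214) and the handle bar near (341,268). I'll enlarge both views to get exact pixels.

```bash
python3 - <<'E'
import cv2
a=cv2.imread("pics/top0.png")[160:280,265:425]; cv2.imwrite("pics/topz.png",cv2.resize(a,None,fx=5,fy=5,interpolation=cv2.INTER_CUBIC))
a=cv2.imread("pics/side0.png")[195:345,295:435]; cv2.imwrite("pics/sidez.png",cv2.resize(a,None,fx=4,fy=4,interpolation=cv2.INTER_CUBIC))
E
```

```text
(no output)
```

View pics/topz.png

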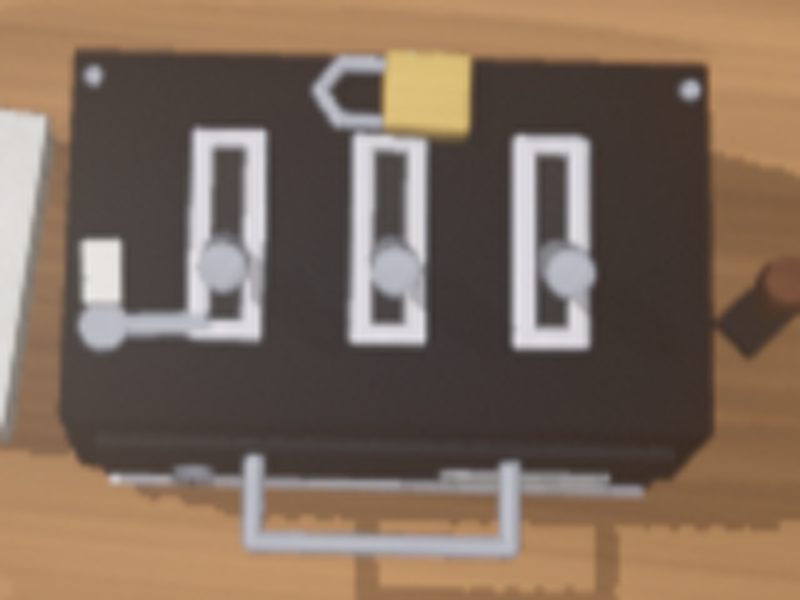

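View pics/sidez.png

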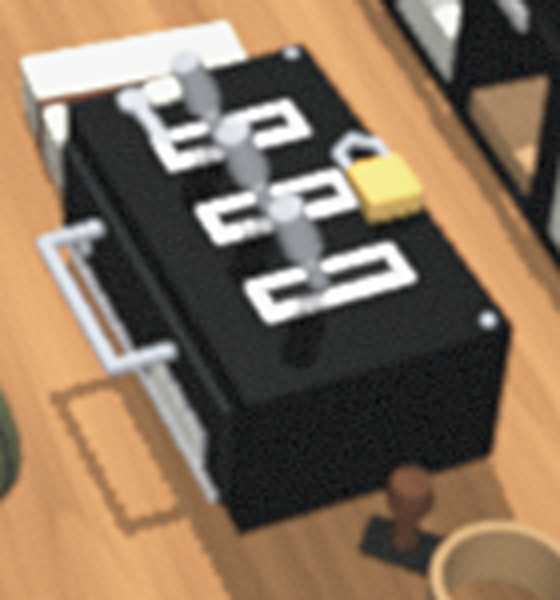

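```bash
cat > h.py <<'E'
import numpy as np
from cell import camera_model
from scipy.optimize import least_squares
def proj(n,P):
    m=camera_model(n);T=np.array(m["T"]);p=(np.asarray(P)-T[:3,3])@T[:3,:3]
    return np.c_[m["fx"]*p[:,0]/p[:,2]+m["cx"],m["fy"]*p[:,1]/p[:,2]+m["cy"]]
def ray(n,uv,z):
    m=camera_model(n);T=np.array(m["T"]);uv=np.atleast_2d(uv)
    d=np.c_[(uv[:,0]-m["cx"])/m["fx"],(uv[:,1]-m["cy"])/m["fy"],np.ones(len(uv))]@T[:3,:3].T
    return T[:3,3]+d*((z-T[2,3])/d[:,2])[:,None]
E
python3 - <<'E'
from h import *
np.set_printoptions(precision=4,suppress=True)
def zt(a): return np.array(a)/5.+[265,160]-0.4
def zs(a): return np.array(a)/4.+[295,195]-0.375
top=ray("top",zt([[75,50],[708,66],[230,235],[389,238],[552,242]]),.12); print("topplane",top)
print("bar",ray("top",zt([[253,545],[511,548]]),.084+0.00))
g=ray("top",zt([[222,266],[396,270],[570,273]]),.198);print("griptop",g)
gs=ray("side",zs([[187,63],[233,132],[286,208]]),.198);print("griptop side",gs)
print("side bar", ray("side",zs([[47,241],[113,364]]),.084))
print("side corners/frames",ray("side",zs([[290,46],[505,322],[235,135],[280,205],[331,282]]),.12))
# rigid fit (x,y,yaw)
M=np.array([[.09,.15],[.09,-.15],[0,.075],[0,0],[0,-.075]]);Mb=np.array([[-.138,.06],[-.138,-.06]])
b=ray("top",zt([[253,545],[511,548]]),.084)
A=np.r_[M,Mb];B=np.r_[top,b][:,:2]
ca,cb=A.mean(0),B.mean(0);H=(A-ca).T@(B-cb);yaw=np.arctan2(H[0,1]-H[1,0],H[0,0]+H[1,1])
R=np.array([[np.cos(yaw),-np.sin(yaw)],[np.sin(yaw),np.cos(yaw)]]);o=cb-R@ca
print("yaw",yaw,"o",o);print(((B-o)@R-A)*1e3)
print("side griptops in chest",(gs[:,:2]-o)@R,(g[:,:2]-o)@R)
print("side bar in chest",(ray("side",zs([[47,241],[113,364]]),.084)[:,:2]-o)@R)
E
```

```text
topplane [[ 0.6864  0.1001  0.12  ]
 [ 0.7082 -0.1972  0.12  ]
 [ 0.6039  0.0181  0.12  ]
 [ 0.6098 -0.0553  0.12  ]
 [ 0.6154 -0.1306  0.12  ]]
bar [[ 0.4659 -0.0063  0.084 ]
 [ 0.4765 -0.1261  0.084 ]]
griptop [[ 0.5685  0.0168  0.198 ]
 [ 0.5741 -0.0577  0.198 ]
 [ 0.5802 -0.1321  0.198 ]]
griptop side [[ 0.5692  0.0103  0.198 ]
 [ 0.5739 -0.0617  0.198 ]
 [ 0.5802 -0.1359  0.198 ]]
side bar [[ 0.4713 -0.0037  0.084 ]
 [ 0.4784 -0.1221  0.084 ]]
side corners/frames [[ 0.6773  0.0982  0.12  ]
 [ 0.7052 -0.1929  0.12  ]
 [ 0.6085  0.0204  0.12  ]
 [ 0.6124 -0.053   0.12  ]
 [ 0.6173 -0.1287  0.12  ]]
yaw 0.07635182264347579 o [ 0.6088 -0.0557]
[[-0.7236 -0.5673]
 [-1.753   1.3608]
 [ 0.7079 -0.9734]
 [ 0.9789  0.3159]
 [ 0.813  -0.1988]
 [-0.7098  0.1488]
 [ 0.6866 -0.086 ]]
side griptops in chest [[-0.0345  0.0688]
 [-0.0352 -0.0032]
 [-0.0347 -0.0778]] [[-0.0347  0.0754]
 [-0.0348  0.0007]
 [-0.0344 -0.074 ]]
side bar in chest [[-0.1331  0.0623]
 [-0.1351 -0.0562]]
```

```bash
cat >> h.py <<'E'
from scipy.spatial.transform import Rotation as Rn
from cell import arm
O=np.array([.6095,-.0555]);YAW=.0763
Rc=Rn.from_euler('z',YAW)
Rt=Rn.from_matrix(Rc.as_matrix()@np.array([[0,-1,0],[-1,0,0],[0,0,-1.]]))
def tochest(p): return Rc.inv().apply(np.asarray(p)-[*O,0])
def goto(c):
    s=arm.sense();R=Rn.from_quat(s["orientation"]);w=Rc.apply(c)+[*O,0]
    return (R.inv()*Rt).as_rotvec(degrees=True).round(2),R.inv().apply(w-s["tool_pos"]).round(4)
def st():
    s=arm.sense();print("t",round(float(s["t"]),2),"chest pos mm",(tochest(s["tool_pos"])*1e3).round(1),"Fchest",Rc.inv().apply(s["ft_force"]).round(1),"gap",round(float(s["finger_gap"]),4))
E
python3 -c "
from h import *
st();print(goto([-.085,-.075,.27]))"
```

```text
t 0.1 chest pos mm [-413.4 -493.   230.5] Fchest [-0.1  0.1 -0.3] gap 0.0856
(array([ 0.02,  0.1 , 17.74]), array([-0.2981, -0.4401, -0.039 ]))
```

```bash
python3 -m creep '0 0 0 0 0 -0.039 1; 0 0.05 8.9 -0.03 -0.045 -0.039 1; 0 0.1 17.7 -0.06 -0.09 -0.039 1; 0 0.1 17.7 -0.09 -0.135 -0.039 1; 0 0.1 17.7 -0.12 -0.18 -0.039 1; 0 0.1 17.7 -0.15 -0.225 -0.039 1; 0 0.1 17.7 -0.18 -0.27 -0.039 1; 0 0.1 17.7 -0.21 -0.31 -0.039 1' 20; python3 -c "
from h import *
st();print(goto([-.085,-.075,.27]))"
```

```text
t: 1.1
tool_pos: [0.4443, -0.2659, 0.2701]
orientation: [0.734, -0.679, 0.001, 0.0]
ft_force: [0.3, -0.7, -0.7]
finger_gap: -0.0002
t 1.1 chest pos mm [-180.7 -197.2  270.1] Fchest [ 0.3 -0.7 -0.7] gap -0.0002
(array([-0.01, -0.08,  0.08]), array([-1.221e-01, -9.590e-02, -1.000e-04]))
```

```bash
python3 -m creep '0 0 0 -0.04 -0.03 0 1; 0 0 0 -0.08 -0.06 0 1; 0 0 0 -0.12 -0.09 0 1; 0 0 0 -0.12 -0.09 0 1' 20; python3 -c "
from h import *
st();print(goto([-.085,-.075,.165]))"
```

```text
t: 1.6
tool_pos: [0.5262, -0.1358, 0.2698]
orientation: [0.737, -0.676, 0.0, -0.001]
ft_force: [-0.2, -0.7, -0.1]
finger_gap: -0.0003
t 1.6 chest pos mm [-89.2 -73.7 269.8] Fchest [-0.3 -0.7 -0.1] gap -0.0003
(array([-0.1 ,  0.08,  0.54]), array([ 0.0015, -0.004 ,  0.1048]))
```

```bash
python3 -m creep '0 0 0.5 0.001 0 0.05 1; 0 0 0.5 0.001 0 0.09 1; 0 0 0.5 0.001 0 0.105 1; 0 0 0.5 0.001 0 0.105 1' 20; python3 - <<'E'
from h import *
from cell import snapshot
import cv2
st()
a=snapshot("side")[150:345,250:450]; cv2.imwrite("pics/s1.png",cv2.resize(a,None,fx=3,fy=3,interpolation=cv2.INTER_CUBIC))
E
```

```text
t: 2.1
tool_pos: [0.5235, -0.1429, 0.1647]
orientation: [0.731, -0.683, 0.0, 0.001]
ft_force: [-0.1, 0.1, 0.0]
finger_gap: -0.0
t 2.1 chest pos mm [-92.5 -80.6 164.7] Fchest [-0.1  0.2  0. ] gap -0.0
```

View pics/s1.png

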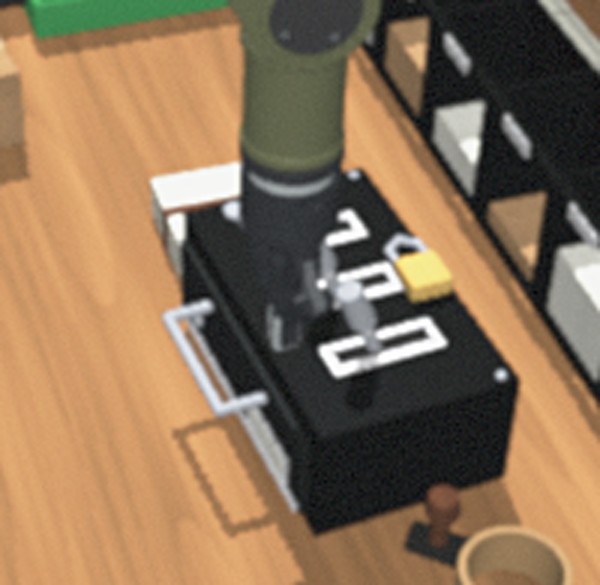

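```bash
python3 -m creep '0 0 -0.3 -0.005 -0.01 0 1; 0 0 -0.3 -0.005 -0.022 0 1; 0 0 -0.3 -0.005 -0.022 0 1' 20; python3 -c "
from h import *
st()"
python3 -m creep '0 0 0 0 -0.004 0 1; 0 0 0 0 -0.004 0 1'; python3 -c "
from h import *
st()"
python3 -m creep '0 0 0 0 -0.004 0 1; 0 0 0 0 -0.004 0 1'; python3 -c "
from h import *
st()"

```

```text
t: 2.52
tool_pos: [0.5478, -0.1355, 0.1658]
orientation: [0.733, -0.68, 0.002, -0.001]
ft_force: [0.2, 0.1, -0.6]
finger_gap: -0.0003
t 2.52 chest pos mm [-67.7 -75.1 165.8] Fchest [ 0.2  0.  -0.6] gap -0.0003
t: 2.78
tool_pos: [0.5498, -0.1358, 0.1651]
orientation: [0.733, -0.681, 0.001, 0.0]
ft_force: [-0.2, 0.0, 0.9]
finger_gap: 0.0002
t 2.77 chest pos mm [-65.7 -75.5 165.1] Fchest [-0.2  0.1  0.9] gap 0.0002
t: 3.02
tool_pos: [0.554, -0.1354, 0.1651]
orientation: [0.733, -0.681, 0.001, 0.0]
ft_force: [-0.3, 0.2, -0.3]
finger_gap: 0.0
t 3.02 chest pos mm [-61.5 -75.4 165.1] Fchest [-0.3  0.3 -0.3] gap 0.0
```

```bash
python3 -m creep '0 0 0 0 -0.004 0 1; 0 0 0 0 -0.004 0 1'; python3 -m creep '0 0 0 0 -0.004 0 1; 0 0 0 0 -0.004 0 1';  python3 -m creep '0 0 0 0 -0.004 0 1; 0 0 0 0 -0.004 0 1'; python3 -c "
from h import *
st()"

```

```text
t: 3.28
tool_pos: [0.5581, -0.135, 0.1651]
orientation: [0.733, -0.681, 0.001, 0.0]
ft_force: [0.5, -0.7, -0.4]
finger_gap: 0.0001
t: 3.52
tool_pos: [0.561, -0.1349, 0.165]
orientation: [0.733, -0.681, 0.0, 0.001]
ft_force: [-2.3, -0.6, 1.5]
finger_gap: -0.0001
t: 3.78
tool_pos: [0.5653, -0.1346, 0.1651]
orientation: [0.733, -0.681, 0.0, 0.001]
ft_force: [-3.7, -0.1, 1.7]
finger_gap: -0.0003
t 3.77 chest pos mm [-50.1 -75.5 165.1] Fchest [-3.7  0.1  1.7] gap -0.0003
```

```bash
python3 -m creep '0 0 0 0 -0.004 0 1; 0 0 0 0 -0.004 0 1'; python3 -m creep '0 0 0 0 -0.003 0 1; 0 0 0 0 -0.003 0 1';  python3 -m creep '0 0 0 0 -0.003 0 1; 0 0 0 0 -0.003 0 1'

```

```text
t: 4.03
tool_pos: [0.5698, -0.1343, 0.1652]
orientation: [0.733, -0.681, 0.001, 0.0]
ft_force: [-3.6, -0.2, 3.6]
finger_gap: 0.0001
t: 4.28
tool_pos: [0.5727, -0.1341, 0.1651]
orientation: [0.733, -0.681, 0.001, 0.001]
ft_force: [-3.4, 0.2, 3.3]
finger_gap: -0.0001
t: 4.53
tool_pos: [0.5748, -0.1338, 0.165]
orientation: [0.733, -0.681, 0.0, 0.001]
ft_force: [-5.7, -0.7, 5.1]
finger_gap: 0.0003
```

```bash
python3 -m creep '0 0 0 0 -0.002 0 1; 0 0 0 0 -0.002 0 1'; python3 -m creep '0 0 0 0 -0.002 0 1; 0 0 0 0 -0.002 0 1'

```

```text
t: 4.78
tool_pos: [0.576, -0.1338, 0.165]
orientation: [0.732, -0.681, -0.0, 0.002]
ft_force: [-6.9, -0.0, 5.6]
finger_gap: -0.0001
t: 5.03
tool_pos: [0.5773, -0.1337, 0.1649]
orientation: [0.732, -0.681, -0.001, 0.002]
ft_force: [-8.4, -0.3, 6.3]
finger_gap: 0.0003
```

```bash
python3 -m creep '0 0 0 0 -0.002 0 1; 0 0 0 0 -0.002 0 1'

```

```text
t: 5.28
tool_pos: [0.5787, -0.1336, 0.1648]
orientation: [0.732, -0.681, -0.001, 0.002]
ft_force: [-9.4, -0.9, 6.9]
finger_gap: 0.0002
```

```bash
python3 -m creep '0 0 0 0 0.03 0 1; 0 0 0 0 0.055 0 1; 0 0 0 -0.037 0.055 0 1; 0 0 0 -0.075 0.055 0 1; 0 0 0 -0.075 0.04 0 1;0 0 0 -0.075 0.034 0 1;0 0 0 -0.075 0.034 0 1';python3 -c "
from h import *
st()"

```

```text
t: 6.15
tool_pos: [0.5432, -0.0614, 0.165]
orientation: [0.732, -0.681, 0.001, -0.0]
ft_force: [-0.7, -1.1, -0.8]
finger_gap: 0.0003
t 6.15 chest pos mm [-66.6  -0.9 165. ] Fchest [-0.7 -1.  -0.8] gap 0.0003
```

```bash
python3 -m creep '0 0 0 0 -0.006 0 1; 0 0 0 0 -0.01 0 1; 0 0 0 0 -0.01 0 1'; python3 -m creep '0 0 0 0 -0.004 0 1; 0 0 0 0 -0.004 0 1';python3 -m creep '0 0 0 0 -0.004 0 1; 0 0 0 0 -0.004 0 1'; python3 -m creep '0 0 0 0 -0.004 0 1; 0 0 0 0 -0.004 0 1'

```

```text
t: 6.52
tool_pos: [0.5525, -0.0604, 0.165]
orientation: [0.732, -0.681, 0.001, 0.0]
ft_force: [-1.1, -1.0, -0.3]
finger_gap: -0.0
t: 6.78
tool_pos: [0.5551, -0.0602, 0.1648]
orientation: [0.733, -0.681, 0.0, 0.001]
ft_force: [-2.9, -0.5, 1.9]
finger_gap: -0.0003
t: 7.02
tool_pos: [0.5599, -0.0598, 0.165]
orientation: [0.733, -0.681, 0.001, 0.001]
ft_force: [-3.8, -0.4, 3.0]
finger_gap: 0.0004
t: 7.28
tool_pos: [0.5644, -0.0594, 0.165]
orientation: [0.733, -0.681, 0.001, 0.0]
ft_force: [-3.4, -0.2, 2.2]
finger_gap: -0.0002
```

```bash
python3 -m creep '0 0 0 0 -0.002 0 1; 0 0 0 0 -0.002 0 1'; python3 -m creep '0 0 0 0 -0.002 0 1; 0 0 0 0 -0.002 0 1';python3 -m creep '0 0 0 0 -0.002 0 1; 0 0 0 0 -0.002 0 1'

```

```text
t: 7.52
tool_pos: [0.5662, -0.0593, 0.165]
orientation: [0.733, -0.681, 0.001, 0.0]
ft_force: [-3.2, -0.3, 1.9]
finger_gap: -0.0001
t: 7.78
tool_pos: [0.5676, -0.0592, 0.1649]
orientation: [0.733, -0.681, 0.0, 0.001]
ft_force: [-5.2, 0.4, 4.0]
finger_gap: -0.0001
t: 8.02
tool_pos: [0.5689, -0.0591, 0.1648]
orientation: [0.733, -0.681, -0.0, 0.001]
ft_force: [-6.4, -0.8, 4.5]
finger_gap: 0.0
```

```bash
python3 -m creep '0 0 0 0 -0.002 0 1; 0 0 0 0 -0.002 0 1'; python3 -m creep '0 0 0 0 -0.002 0 1; 0 0 0 0 -0.002 0 1'

```

```text
t: 8.28
tool_pos: [0.5702, -0.0589, 0.1648]
orientation: [0.733, -0.681, -0.001, 0.002]
ft_force: [-8.4, 0.2, 5.8]
finger_gap: 0.0003
t: 8.52
tool_pos: [0.5714, -0.0589, 0.1647]
orientation: [0.732, -0.681, -0.001, 0.002]
ft_force: [-8.6, -0.4, 7.1]
finger_gap: -0.0001
```

Right and middle are both blocked, with the force climbing past 8 N, so I'll try left next.

```bash
python3 -m creep '0 0 0 0 0.03 0 1; 0 0 0 0 0.055 0 1; 0 0 0 -0.037 0.055 0 1; 0 0 0 -0.076 0.055 0 1; 0 0 0 -0.076 0.04 0 1;0 0 0 -0.076 0.032 0 1;0 0 0 -0.076 0.024 0 1;0 0 0 -0.076 0.024 0 1';python3 -c "
from h import *
st()"

```

```text
t: 9.52
tool_pos: [0.5454, 0.0147, 0.1648]
orientation: [0.732, -0.681, 0.001, 0.0]
ft_force: [0.5, -0.5, 0.2]
finger_gap: 0.0001
t 9.53 chest pos mm [-58.5  74.9 164.8] Fchest [ 0.5 -0.5  0.2] gap 0.0001
```

```bash
python3 -m creep '0 0 0 0 -0.004 0 1; 0 0 0 0 -0.004 0 1';python3 -m creep '0 0 0 0 -0.004 0 1; 0 0 0 0 -0.004 0 1'; python3 -m creep '0 0 0 0 -0.004 0 1; 0 0 0 0 -0.004 0 1';python3 -m creep '0 0 0 0 -0.003 0 1; 0 0 0 0 -0.003 0 1'

```

```text
t: 9.78
tool_pos: [0.5481, 0.0152, 0.1647]
orientation: [0.732, -0.681, 0.001, 0.001]
ft_force: [-1.1, -0.6, -0.2]
finger_gap: 0.0
t: 10.02
tool_pos: [0.5519, 0.0157, 0.1648]
orientation: [0.733, -0.681, 0.0, 0.001]
ft_force: [-4.3, -1.6, 2.9]
finger_gap: -0.0
t: 10.28
tool_pos: [0.5565, 0.0162, 0.1649]
orientation: [0.733, -0.681, 0.001, 0.001]
ft_force: [-3.2, -0.9, 3.5]
finger_gap: -0.0
t: 10.52
tool_pos: [0.5598, 0.0166, 0.1649]
orientation: [0.733, -0.681, 0.001, 0.0]
ft_force: [-2.7, -0.2, 2.5]
finger_gap: 0.0002
```

```bash
python3 -m creep '0 0 0 0 -0.003 0 1; 0 0 0 0 -0.003 0 1';python3 -m creep '0 0 0 0 -0.003 0 1; 0 0 0 0 -0.003 0 1'; python3 -m creep '0 0 0 0 -0.003 0 1; 0 0 0 0 -0.003 0 1'

```

```text
t: 10.78
tool_pos: [0.5631, 0.0168, 0.1649]
orientation: [0.733, -0.681, 0.001, 0.0]
ft_force: [-2.8, -0.7, 2.1]
finger_gap: 0.0002
t: 11.02
tool_pos: [0.5661, 0.017, 0.1649]
orientation: [0.733, -0.681, 0.001, 0.0]
ft_force: [-2.8, -0.6, 2.5]
finger_gap: 0.0002
t: 11.28
tool_pos: [0.5691, 0.0172, 0.1649]
orientation: [0.733, -0.681, 0.001, 0.0]
ft_force: [-1.5, -0.0, 1.4]
finger_gap: -0.0001
```

The left lever has moved 19 mm with no rise in force, so it's the first. I'll keep pushing it over.

```bash
python3 -m creep '0 0 0 0 -0.004 0 1; 0 0 0 0 -0.008 0 1; 0 0 0 0 -0.012 0 1';python3 -m creep '0 0 0 0 -0.004 0 1; 0 0 0 0 -0.007 0 1;0 0 0 0 -0.01 0 1'; python3 -m creep '0 0 0 0 -0.003 0 1; 0 0 0 0 -0.005 0 1; 0 0 0 0 -0.005 0 1'
python3 -c "
from h import *
st()"
```

```text
t: 11.65
tool_pos: [0.581, 0.018, 0.1649]
orientation: [0.733, -0.681, 0.001, 0.0]
ft_force: [-3.1, -0.4, 2.9]
finger_gap: -0.0002
t: 12.02
tool_pos: [0.5904, 0.0187, 0.1649]
orientation: [0.733, -0.681, 0.001, 0.001]
ft_force: [-4.8, -0.9, 4.1]
finger_gap: 0.0002
t: 12.4
tool_pos: [0.5962, 0.0192, 0.1649]
orientation: [0.733, -0.681, 0.001, -0.0]
ft_force: [-2.1, -0.6, 3.2]
finger_gap: -0.0001
t 12.4 chest pos mm [ -7.6  75.5 164.9] Fchest [-2.1 -0.5  3.2] gap -0.0001
```

```bash
python3 -m creep '0 0 0 0 -0.003 0 1; 0 0 0 0 -0.003 0 1';python3 -m creep '0 0 0 0 -0.003 0 1; 0 0 0 0 -0.003 0 1';  python3 -m creep '0 0 0 0 -0.002 0 1; 0 0 0 0 -0.002 0 1'
python3 - <<'E'
from h import *
from cell import snapshot
import cv2
st()
a=snapshot("side")[150:345,250:450]; cv2.imwrite("pics/s2.png",cv2.resize(a,None,fx=3,fy=3,interpolation=cv2.INTER_CUBIC))
E
```

```text
t: 12.65
tool_pos: [0.5989, 0.0194, 0.1648]
orientation: [0.733, -0.681, 0.001, 0.0]
ft_force: [-2.3, -0.3, 2.5]
finger_gap: -0.0001
t: 12.9
tool_pos: [0.6016, 0.0196, 0.1647]
orientation: [0.733, -0.681, 0.001, 0.0]
ft_force: [-2.7, -0.5, 0.7]
finger_gap: -0.0002
t: 13.15
tool_pos: [0.6034, 0.0197, 0.1646]
orientation: [0.733, -0.681, 0.001, 0.001]
ft_force: [-3.2, -0.2, 1.0]
finger_gap: -0.0001
t 13.15 chest pos mm [ -0.4  75.4 164.6] Fchest [-3.3  0.1  1. ] gap -0.0001
```

View pics/s2.png

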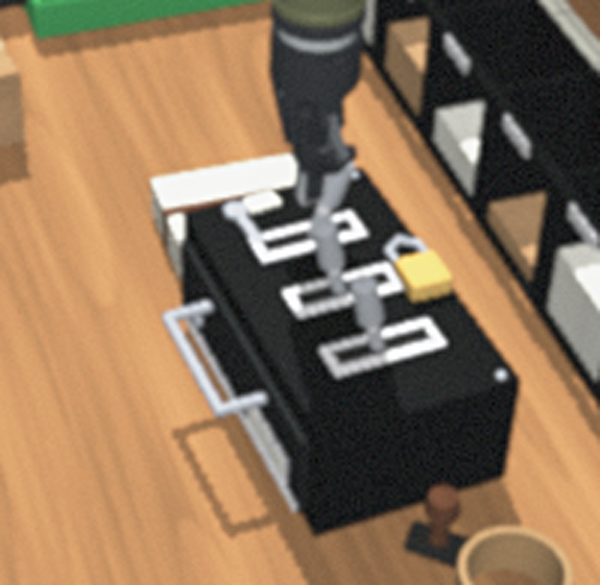

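```bash
python3 -m creep '0 0 0 0 -0.003 0 1; 0 0 0 0 -0.003 0 1';python3 -m creep '0 0 0 0 -0.002 0 1; 0 0 0 0 -0.002 0 1';  python3 -m creep '0 0 0 0 -0.002 0 1; 0 0 0 0 -0.002 0 1'
```

```text
t: 13.45
tool_pos: [0.6064, 0.0199, 0.1646]
orientation: [0.733, -0.681, 0.001, 0.001]
ft_force: [-4.0, -0.5, -1.0]
finger_gap: -0.0003
t: 13.7
tool_pos: [0.6081, 0.02, 0.1647]
orientation: [0.733, -0.681, 0.001, 0.001]
ft_force: [-3.7, -0.3, -1.3]
finger_gap: 0.0001
t: 13.95
tool_pos: [0.6094, 0.0201, 0.1647]
orientation: [0.733, -0.681, 0.0, 0.001]
ft_force: [-5.8, -0.0, -1.1]
finger_gap: -0.0001
```

```bash
python3 -m creep '0 0 0 0 -0.002 0 1; 0 0 0 0 -0.002 0 1';python3 -m creep '0 0 0 0 -0.002 0 1; 0 0 0 0 -0.002 0 1'
python3 -c "
from h import *
st()"
```

```text
t: 14.2
tool_pos: [0.6103, 0.0201, 0.1644]
orientation: [0.733, -0.681, -0.001, 0.002]
ft_force: [-5.9, -1.0, 1.3]
finger_gap: 0.0004
t: 14.45
tool_pos: [0.6112, 0.0202, 0.1642]
orientation: [0.733, -0.681, -0.002, 0.003]
ft_force: [-8.3, 0.6, 0.8]
finger_gap: 0.0002
t 14.45 chest pos mm [  7.4  75.4 164.2] Fchest [-8.3  1.2  0.8] gap 0.0002
```

```bash
python3 -m creep '0 0 0 0 0.03 0 1; 0 0 0 0 0.065 0 1; 0 0 0 0 0.098 0 1; 0 0 0 0.037 0.098 0 1; 0 0 0 0.075 0.098 0 1; 0 0 0 0.075 0.085 0 1;0 0 0 0.075 0.075 0 1;0 0 0 0.075 0.075 0 1';python3 -c "
from h import *
st()"

```

```text
t: 15.45
tool_pos: [0.5471, -0.0581, 0.1652]
orientation: [0.733, -0.68, 0.001, -0.001]
ft_force: [-0.1, 0.0, 0.5]
finger_gap: 0.0002
t 15.45 chest pos mm [-62.5   2.2 165.2] Fchest [-0.1  0.   0.5] gap 0.0002
```

```bash
python3 -m creep '0 0 0 0 -0.004 0 1; 0 0 0 0 -0.008 0 1; 0 0 0 0 -0.012 0 1; 0 0 0 0 -0.012 0 1';python3 -m creep '0 0 0 0 -0.004 0 1; 0 0 0 0 -0.004 0 1';python3 -m creep '0 0 0 0 -0.003 0 1; 0 0 0 0 -0.003 0 1';python3 -m creep '0 0 0 0 -0.003 0 1; 0 0 0 0 -0.003 0 1'
```

```text
t: 15.95
tool_pos: [0.5574, -0.0588, 0.165]
orientation: [0.733, -0.681, 0.001, 0.0]
ft_force: [-0.1, 1.1, -0.6]
finger_gap: -0.0004
t: 16.2
tool_pos: [0.5614, -0.0586, 0.165]
orientation: [0.733, -0.681, 0.001, 0.0]
ft_force: [0.1, 0.2, 0.2]
finger_gap: 0.0001
t: 16.45
tool_pos: [0.5643, -0.0584, 0.165]
orientation: [0.733, -0.681, 0.001, 0.0]
ft_force: [0.3, -0.4, 0.6]
finger_gap: -0.0003
t: 16.7
tool_pos: [0.5662, -0.0583, 0.1648]
orientation: [0.733, -0.681, 0.0, 0.001]
ft_force: [-2.9, -0.4, 2.2]
finger_gap: -0.0002
```

```bash
python3 -m creep '0 0 0 0 -0.003 0 1; 0 0 0 0 -0.003 0 1';python3 -m creep '0 0 0 0 -0.003 0 1; 0 0 0 0 -0.003 0 1'
```

```text
t: 16.95
tool_pos: [0.5682, -0.0582, 0.1648]
orientation: [0.732, -0.681, -0.001, 0.002]
ft_force: [-6.0, -0.5, 3.8]
finger_gap: -0.0002
t: 17.2
tool_pos: [0.5702, -0.0581, 0.1647]
orientation: [0.732, -0.681, -0.001, 0.003]
ft_force: [-7.7, -0.5, 5.5]
finger_gap: 0.0001
```

```bash
python3 -m creep '0 0 0 0 0.03 0 1; 0 0 0 0 0.052 0 1; 0 0 0 0.037 0.052 0 1; 0 0 0 0.077 0.052 0 1; 0 0 0 0.077 0.038 0 1;0 0 0 0.077 0.025 0 1;0 0 0 0.077 0.015 0 1;0 0 0 0.077 0.015 0 1';python3 -c "
from h import *
st()"
python3 -m creep '0 0 0 0 -0.004 0 1; 0 0 0 0 -0.004 0 1';python3 -m creep '0 0 0 0 -0.003 0 1; 0 0 0 0 -0.003 0 1';python3 -m creep '0 0 0 0 -0.003 0 1; 0 0 0 0 -0.003 0 1'

```

```text
t: 18.2
tool_pos: [0.5647, -0.1346, 0.1651]
orientation: [0.733, -0.68, 0.001, 0.0]
ft_force: [1.0, -0.2, -0.1]
finger_gap: -0.0002
t 18.2 chest pos mm [-50.7 -75.4 165.1] Fchest [ 1.  -0.3 -0.1] gap -0.0002
t: 18.45
tool_pos: [0.5677, -0.1352, 0.1651]
orientation: [0.733, -0.681, 0.001, 0.001]
ft_force: [0.6, -0.6, 0.7]
finger_gap: 0.0002
t: 18.7
tool_pos: [0.5708, -0.1351, 0.1652]
orientation: [0.733, -0.681, 0.001, 0.0]
ft_force: [-0.4, -0.0, -0.6]
finger_gap: -0.0003
t: 18.95
tool_pos: [0.5725, -0.1351, 0.165]
orientation: [0.732, -0.681, -0.0, 0.001]
ft_force: [-3.4, -0.7, 2.3]
finger_gap: -0.0001
```

```bash
python3 -m creep '0 0 0 0 -0.003 0 1; 0 0 0 0 -0.003 0 1';python3 -m creep '0 0 0 0 -0.003 0 1; 0 0 0 0 -0.003 0 1'

```

```text
t: 19.2
tool_pos: [0.5766, -0.1348, 0.1652]
orientation: [0.733, -0.681, 0.001, 0.001]
ft_force: [-4.0, -1.0, 3.4]
finger_gap: 0.0001
t: 19.45
tool_pos: [0.5802, -0.1345, 0.1652]
orientation: [0.733, -0.681, 0.001, 0.0]
ft_force: [-3.6, 0.1, 1.6]
finger_gap: -0.0002
```

The right lever gives now, so I'll push it over.

```bash
python3 -m creep '0 0 0 0 -0.004 0 1; 0 0 0 0 -0.008 0 1; 0 0 0 0 -0.012 0 1; 0 0 0 0 -0.012 0 1';python3 -m creep '0 0 0 0 -0.004 0 1; 0 0 0 0 -0.008 0 1;0 0 0 0 -0.012 0 1; 0 0 0 0 -0.012 0 1'; python3 -m creep '0 0 0 0 -0.004 0 1; 0 0 0 0 -0.007 0 1; 0 0 0 0 -0.01 0 1; 0 0 0 0 -0.01 0 1'
python3 -c "
from h import *
st()"
```

```text
t: 19.95
tool_pos: [0.5928, -0.1334, 0.1652]
orientation: [0.733, -0.681, 0.001, -0.0]
ft_force: [-0.5, -0.3, 0.8]
finger_gap: 0.0002
t: 20.45
tool_pos: [0.6041, -0.1326, 0.1652]
orientation: [0.733, -0.681, 0.001, 0.0]
ft_force: [-2.9, 0.8, 3.3]
finger_gap: -0.0002
t: 20.95
tool_pos: [0.6141, -0.1319, 0.1649]
orientation: [0.733, -0.681, 0.001, 0.0]
ft_force: [-2.1, 0.4, 0.4]
finger_gap: 0.0002
t 20.95 chest pos mm [ -1.2 -76.5 164.9] Fchest [-2.1  0.6  0.4] gap 0.0002
```

```bash
python3 -m creep '0 0 0 0 -0.003 0 1; 0 0 0 0 -0.003 0 1';python3 -m creep '0 0 0 0 -0.003 0 1; 0 0 0 0 -0.003 0 1'; python3 -m creep '0 0 0 0 -0.002 0 1; 0 0 0 0 -0.002 0 1'; python3 -m creep '0 0 0 0 -0.002 0 1; 0 0 0 0 -0.002 0 1'
python3 -c "
from h import *
st()"
```

```text
t: 21.2
tool_pos: [0.6166, -0.1317, 0.1648]
orientation: [0.733, -0.681, 0.001, 0.001]
ft_force: [-3.0, -0.2, -1.3]
finger_gap: 0.0001
t: 21.45
tool_pos: [0.6194, -0.1317, 0.1649]
orientation: [0.733, -0.681, 0.001, 0.001]
ft_force: [-2.8, 0.2, -0.1]
finger_gap: -0.0001
t: 21.7
tool_pos: [0.6206, -0.1316, 0.1649]
orientation: [0.733, -0.681, 0.0, 0.001]
ft_force: [-4.4, 0.4, -0.5]
finger_gap: -0.0003
t: 21.95
tool_pos: [0.6215, -0.1316, 0.1646]
orientation: [0.732, -0.681, -0.001, 0.002]
ft_force: [-7.2, 0.4, 0.1]
finger_gap: 0.0001
t 21.95 chest pos mm [  6.1 -76.8 164.6] Fchest [-7.2  1.   0.1] gap 0.0001
```

```bash
python3 -m creep '0 0 0 0 0.03 0 1; 0 0 0 0 0.065 0 1; 0 0 0 0 0.098 0 1; 0 0 0 -0.037 0.098 0 1; 0 0 0 -0.076 0.098 0 1; 0 0 0 -0.076 0.085 0 1;0 0 0 -0.076 0.065 0 1;0 0 0 -0.076 0.058 0 1';python3 -m creep '0 0 0 0 0 0 1';python3 -c "
from h import *
st()"

```

```text
t: 22.95
tool_pos: [0.5634, -0.0603, 0.1657]
orientation: [0.732, -0.681, 0.003, -0.001]
ft_force: [-1.0, 0.2, -0.1]
finger_gap: 0.0002
t: 23.08
tool_pos: [0.5611, -0.0603, 0.1651]
orientation: [0.732, -0.681, 0.002, -0.0]
ft_force: [-0.6, -1.0, 0.4]
finger_gap: -0.0001
t 23.07 chest pos mm [-48.6  -1.1 165.1] Fchest [-0.7 -0.9  0.4] gap -0.0001
```

```bash
python3 -m creep '0 0 0 0 -0.004 0 1; 0 0 0 0 -0.004 0 1';python3 -m creep '0 0 0 0 -0.003 0 1; 0 0 0 0 -0.003 0 1';python3 -m creep '0 0 0 0 -0.003 0 1; 0 0 0 0 -0.003 0 1';python3 -m creep '0 0 0 0 -0.003 0 1; 0 0 0 0 -0.003 0 1'

```

```text
t: 23.32
tool_pos: [0.5641, -0.0596, 0.165]
orientation: [0.732, -0.681, 0.001, 0.0]
ft_force: [0.2, 0.4, -0.3]
finger_gap: -0.0002
t: 23.58
tool_pos: [0.5665, -0.0594, 0.1649]
orientation: [0.733, -0.681, 0.0, 0.001]
ft_force: [-2.2, -0.1, 1.7]
finger_gap: -0.0002
t: 23.82
tool_pos: [0.5696, -0.0591, 0.165]
orientation: [0.733, -0.681, 0.0, 0.001]
ft_force: [-4.2, 0.1, 3.5]
finger_gap: 0.0002
t: 24.08
tool_pos: [0.5735, -0.0587, 0.165]
orientation: [0.733, -0.681, 0.001, 0.0]
ft_force: [-2.2, -0.6, 2.9]
finger_gap: -0.0003
```

The middle lever gives now too. End stop is expected at about x = 0.616.

```bash
python3 -m creep '0 0 0 0 -0.004 0 1; 0 0 0 0 -0.008 0 1; 0 0 0 0 -0.012 0 1; 0 0 0 0 -0.012 0 1';python3 -m creep '0 0 0 0 -0.004 0 1; 0 0 0 0 -0.008 0 1;0 0 0 0 -0.012 0 1; 0 0 0 0 -0.012 0 1'; python3 -m creep '0 0 0 0 -0.004 0 1; 0 0 0 0 -0.007 0 1; 0 0 0 0 -0.01 0 1; 0 0 0 0 -0.01 0 1';python3 -m creep '0 0 0 0 -0.003 0 1; 0 0 0 0 -0.003 0 1'
python3 -c "
from h import *
st()"
```

```text
t: 24.58
tool_pos: [0.5862, -0.0577, 0.165]
orientation: [0.733, -0.681, 0.001, -0.0]
ft_force: [0.3, 0.2, 0.3]
finger_gap: 0.0001
t: 25.08
tool_pos: [0.5978, -0.0569, 0.1651]
orientation: [0.733, -0.681, 0.001, 0.0]
ft_force: [-2.3, -0.7, 1.9]
finger_gap: -0.0001
t: 25.58
tool_pos: [0.6075, -0.0561, 0.1649]
orientation: [0.733, -0.681, 0.001, 0.0]
ft_force: [-1.8, 0.5, 0.6]
finger_gap: 0.0001
t: 25.82
tool_pos: [0.61, -0.056, 0.1648]
orientation: [0.733, -0.681, 0.001, 0.001]
ft_force: [-2.4, 0.9, -0.3]
finger_gap: 0.0001
t 25.82 chest pos mm [  0.5  -0.5 164.8] Fchest [-2.3  1.1 -0.3] gap 0.0001
```

```bash
python3 -m creep '0 0 0 0 -0.002 0 1; 0 0 0 0 -0.002 0 1';python3 -m creep '0 0 0 0 -0.002 0 1; 0 0 0 0 -0.002 0 1'; python3 -m creep '0 0 0 0 -0.002 0 1; 0 0 0 0 -0.002 0 1'
python3 -c "
from h import *
st()"
```

```text
t: 26.08
tool_pos: [0.6118, -0.0559, 0.1647]
orientation: [0.733, -0.681, 0.001, 0.001]
ft_force: [-2.7, -0.6, -1.2]
finger_gap: -0.0003
t: 26.32
tool_pos: [0.6138, -0.0559, 0.1648]
orientation: [0.733, -0.681, 0.001, 0.001]
ft_force: [-2.9, -0.7, -1.1]
finger_gap: 0.0001
t: 26.58
tool_pos: [0.615, -0.0558, 0.1648]
orientation: [0.732, -0.681, 0.0, 0.001]
ft_force: [-5.9, -0.6, 0.3]
finger_gap: 0.0003
t 26.57 chest pos mm [  5.5  -0.7 164.8] Fchest [-5.9 -0.1  0.3] gap 0.0003
```

```bash
python3 -m creep '0 0 0 0 -0.002 0 1; 0 0 0 0 -0.002 0 1'; python3 -m creep '0 0 0 0 0.03 0 1; 0 0 0 0 0.06 -0.01 1; 0 0 0 0 0.09 -0.02 1;  0 0 0 0 0.126 -0.02 1; 0 0 0 0 0.126 -0.02 1;0 0 0 0 0.126 -0.02 1'
python3 - <<'E'
from h import *
from cell import snapshot
import cv2
st();print(goto([-.1155,0,.1]))
a=snapshot("side")[150:345,250:450]; cv2.imwrite("pics/s3.png",cv2.resize(a,None,fx=3,fy=3,interpolation=cv2.INTER_CUBIC))
a=snapshot("top")[150:290,250:430]; cv2.imwrite("pics/t3.png",cv2.resize(a,None,fx=4,fy=4,interpolation=cv2.INTER_CUBIC))
E
```

```text
t: 26.82
tool_pos: [0.6159, -0.0558, 0.1645]
orientation: [0.732, -0.681, -0.001, 0.002]
ft_force: [-5.7, 0.2, 0.6]
finger_gap: 0.0001
t: 27.58
tool_pos: [0.4951, -0.0646, 0.1858]
orientation: [0.733, -0.681, 0.003, -0.001]
ft_force: [0.7, -0.8, -0.0]
finger_gap: -0.0002
t 27.57 chest pos mm [-114.8   -0.3  185.8] Fchest [ 0.6 -0.8 -0. ] gap -0.0002
(array([-0.33, -0.12, -0.16]), array([-0.0005,  0.0012,  0.0858]))
```

View pics/s3.png

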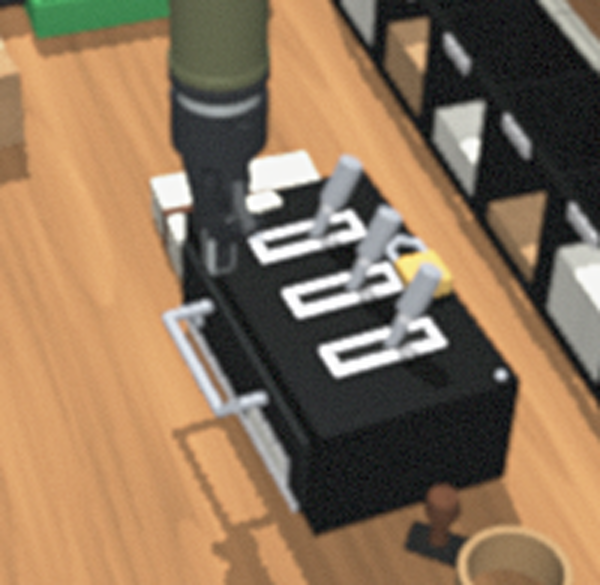

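View pics/t3.png

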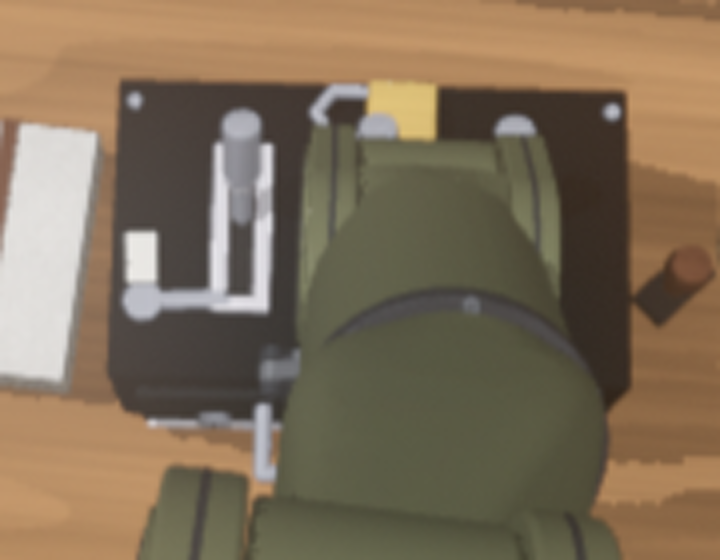

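All three levers lean away. In the side view their grips are at about (340,180), (380,235) and (420,290). Next I'll lower the shut fingers into the gap behind the bar.

```bash
python3 -m creep '0 0 0 0 0.0005 0.04 1; 0 0 0 0 0.0005 0.08 1; 0 0 0 0 0.0005 0.085 1; 0 0 0 0 0.0005 0.085 1';python3 -c "
from h import *
st()"
```

```text
t: 28.18
tool_pos: [0.4928, -0.0648, 0.1003]
orientation: [0.733, -0.681, 0.001, 0.0]
ft_force: [-0.1, 0.7, -0.4]
finger_gap: -0.0002
t 28.18 chest pos mm [-117.1   -0.3  100.3] Fchest [-0.   0.7 -0.4] gap -0.0002
```

```bash
python3 -m creep '0 0 0 0 -0.0015 0.004 1; 0 0 0 0 -0.0015 0.008 1; 0 0 0 0 -0.0015 0.012 1; 0 0 0 0 -0.0015 0.012 1'; python3 -m creep '0 0 0 0 0 0.004 1; 0 0 0 0 0 0.008 1; 0 0 0 0 0 0.008 1'; python3 -m creep '0 0 0 0 0 0.005 1; 0 0 0 0 0 0.01 1; 0 0 0 0 0 0.01 1';python3 -c "
from h import *
st()"
```

```text
t: 28.68
tool_pos: [0.4931, -0.0648, 0.0878]
orientation: [0.733, -0.681, 0.001, 0.001]
ft_force: [-0.9, 1.1, -0.3]
finger_gap: 0.0
t: 29.05
tool_pos: [0.493, -0.0648, 0.0796]
orientation: [0.733, -0.681, 0.0, 0.001]
ft_force: [-0.8, -0.2, 0.2]
finger_gap: 0.0002
t: 29.42
tool_pos: [0.493, -0.0648, 0.0695]
orientation: [0.733, -0.681, 0.0, 0.001]
ft_force: [0.1, 0.2, -0.3]
finger_gap: 0.0002
t 29.43 chest pos mm [-116.9   -0.4   69.5] Fchest [ 0.1  0.2 -0.3] gap 0.0002
```

Now a gentle pull towards the robot (tool +y).

```bash
python3 -m creep '0 0 0 0 0.004 0 1; 0 0 0 0 0.004 0 1'; python3 -m creep '0 0 0 0 0.003 0 1; 0 0 0 0 0.003 0 1'; python3 -m creep '0 0 0 0 0.002 0 1; 0 0 0 0 0.002 0 1';python3 -m creep '0 0 0 0 0.002 0 1; 0 0 0 0 0.002 0 1'
```

```text
t: 29.68
tool_pos: [0.4889, -0.0652, 0.0701]
orientation: [0.733, -0.681, 0.001, 0.001]
ft_force: [0.4, -0.4, 0.7]
finger_gap: -0.0002
t: 29.92
tool_pos: [0.4871, -0.0653, 0.0702]
orientation: [0.733, -0.681, 0.001, -0.0]
ft_force: [2.9, -0.2, -1.2]
finger_gap: -0.0003
t: 30.18
tool_pos: [0.4846, -0.0655, 0.0701]
orientation: [0.733, -0.681, 0.001, 0.0]
ft_force: [2.1, 0.3, 0.9]
finger_gap: 0.0
t: 30.42
tool_pos: [0.4821, -0.0657, 0.07]
orientation: [0.733, -0.681, 0.001, 0.001]
ft_force: [1.8, -0.4, 1.9]
finger_gap: -0.0005
```

```bash
python3 -m creep '0 0 0 0 0.003 0 1; 0 0 0 0 0.003 0 1'; python3 -m creep '0 0 0 0 0.003 0 1; 0 0 0 0 0.003 0 1'
```

```text
t: 30.68
tool_pos: [0.4787, -0.0659, 0.07]
orientation: [0.733, -0.681, 0.0, 0.001]
ft_force: [1.9, 0.2, 1.2]
finger_gap: -0.0003
t: 30.92
tool_pos: [0.4757, -0.0661, 0.0699]
orientation: [0.733, -0.681, 0.0, 0.001]
ft_force: [2.3, -0.0, 1.7]
finger_gap: -0.0001
```

```bash
python3 -m creep '0 0 0 0 0.005 0 1; 0 0 0 0 0.01 0 1; 0 0 0 0 0.015 0 1; 0 0 0 0 0.02 0 1; 0 0 0 0 0.025 0 1; 0 0 0 0 0.03 0 1; 0 0 0 0 0.03 0 1'; python3 -m creep '0 0 0 0 0.005 0 1; 0 0 0 0 0.01 0 1; 0 0 0 0 0.015 0 1; 0 0 0 0 0.02 0 1; 0 0 0 0 0.025 0 1; 0 0 0 0 0.03 0 1; 0 0 0 0 0.034 0 1; 0 0 0 0 0.034 0 1'; python3 -c "
from h import *
st()"
```

```text
t: 31.8
tool_pos: [0.4449, -0.0684, 0.0699]
orientation: [0.733, -0.681, -0.0, 0.001]
ft_force: [-0.6, 0.5, 0.4]
finger_gap: -0.0001
t: 32.8
tool_pos: [0.4113, -0.0708, 0.0699]
orientation: [0.733, -0.681, 0.0, 0.001]
ft_force: [0.1, -1.0, -0.5]
finger_gap: -0.0001
t 32.8 chest pos mm [-198.8   -0.2   69.9] Fchest [-0.  -1.  -0.5] gap -0.0001
```

```bash
python3 -m creep '0 0 0 0 -0.006 0 1; 0 0 0 0 -0.009 0 1; 0 0 0 0 -0.009 -0.03 1; 0 0 0 0 -0.009 -0.08 1;0 0 0 0 -0.009 -0.13 1; 0 0 0 0 -0.009 -0.18 1; 0 0 0 0.05 -0.009 -0.22 1; 0 0 0 0.1 -0.009 -0.22 1';python3 -m creep '0 0 0 0.06 0 0 1; 0 0 0 0.12 0 0 1;0 0 0 0.18 0 0 1; 0 0 0 0.2 0 0 1; 0 0 0 0.2 0 0 1'
python3 - <<'E'
from h import *
from cell import snapshot
import cv2
st()
a=snapshot("side"); cv2.imwrite("pics/s4.png",a)
a=snapshot("top"); cv2.imwrite("pics/t4.png",a)
cv2.imwrite("pics/t4z.png",cv2.resize(a[150:310,250:430],None,fx=3.7,fy=3.7,interpolation=cv2.INTER_CUBIC))
E
```

```text
t: 33.8
tool_pos: [0.4306, -0.1704, 0.2933]
orientation: [0.733, -0.68, 0.004, -0.001]
ft_force: [0.4, -0.1, -0.7]
finger_gap: 0.0004
t: 34.42
tool_pos: [0.4424, -0.3702, 0.2899]
orientation: [0.731, -0.682, 0.0, 0.001]
ft_force: [0.5, 0.2, 0.5]
finger_gap: -0.0002
t 34.42 chest pos mm [-190.6 -301.   289.9] Fchest [0.5 0.1 0.5] gap -0.0002
```

View pics/s4.png

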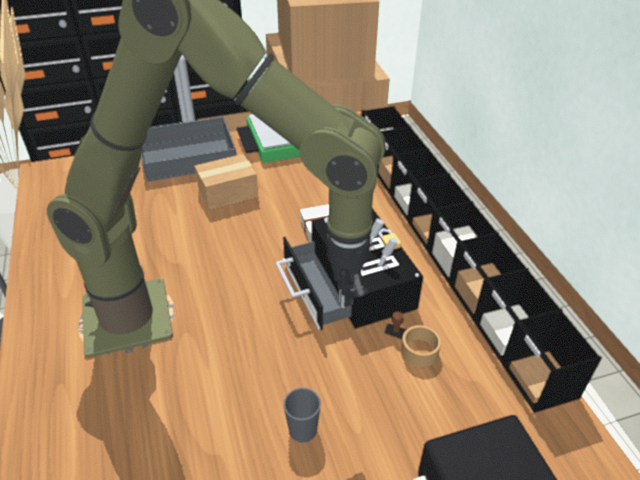

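View pics/t4z.png

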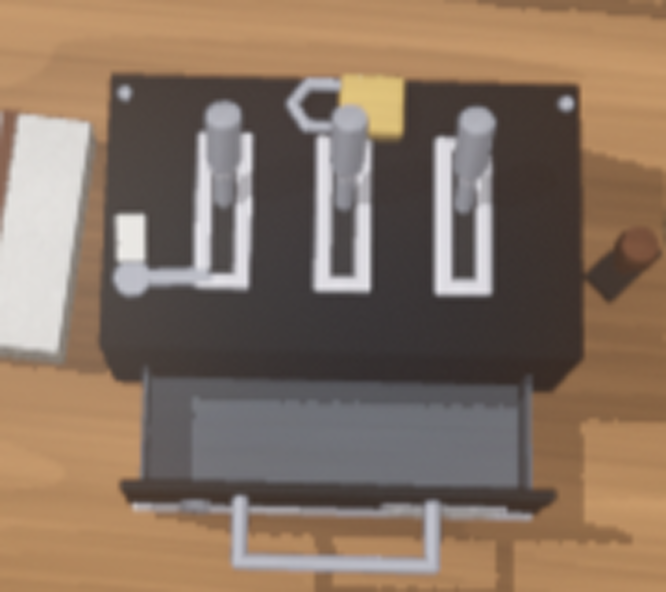

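The drawer is out, with its bar at zoomed rows of about 566. All three grip tops lean to the back, at about (223,112), (350,118) and (477,120). I'll measure both, and whether anything else has moved.

```bash
python3 - <<'E'
from h import *
import cv2
z=lambda a:np.array(a)/3.7+[250,150]-.365
print("drawer mm",(-138-tochest(ray("top",z([[238,565],[435,567]]),.084))[:,0]*1e3).round(1))
a=np.array([.382-.0,.33,.28]) 
for ang in (.66,.76):
    th=ang-.38;r=.0975;print(ang,"expected grip-top x mm",round(1e3*r*np.sin(th),1),"z",round(.105+r*np.cos(th),3))
print("grip top x",(tochest(ray("top",z([[223,112],[350,118],[477,120]]),.1955))[:,0]*1e3).round(1))
d=cv2.absdiff(cv2.imread("pics/top0.png"),cv2.imread("pics/t4.png")).max(2)
for n,(x0,y0,x1,y1) in dict(letters=(215,170,276,255),padlock=(325,165,362,190),keys=(278,203,305,232),stamp=(405,205,430,235),tape=(430,185,475,232),carton=(85,260,160,345),pencup=(470,322,522,370)).items(): print(n,"changed frac",(d[y0:y1,x0:x1]>40).mean().round(3))
st()
E
```

```text
drawer mm [79.6 78. ]
0.66 expected grip-top x mm 26.9 z 0.199
0.76 expected grip-top x mm 36.2 z 0.196
grip top x [39.5 37.5 38. ]
letters changed frac 0.0
padlock changed frac 0.095
keys changed frac 0.0
stamp changed frac 0.0
tape changed frac 0.0
carton changed frac 0.0
pencup changed frac 0.002
t 34.52 chest pos mm [-189.4 -298.1  290.2] Fchest [-1.1  0.1 -0.9] gap 0.0001
```

View pics/t4.png

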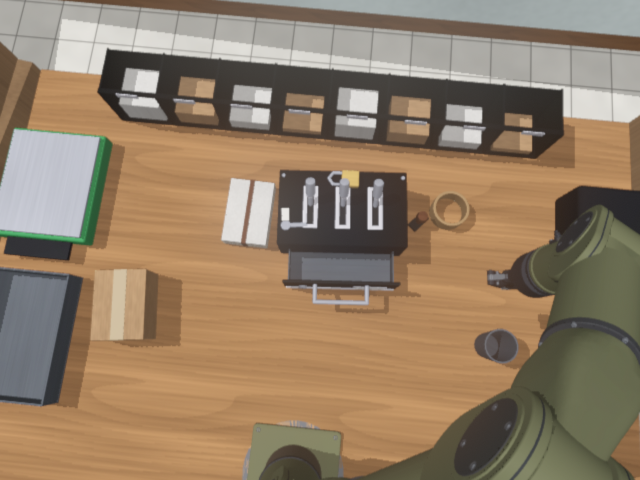

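```bash
python3 -c "
from cell import arm
print(arm.close_job())"
```

```text
the job is handed in; nothing more can be done
None
```

The chest is unlocked and its drawer is open, and I handed the job in at about 34.5 s; no verdict is reported. Feeling the levers gave the order left, right, middle. Right and middle were blocked at first, and middle again after left went over. I backed off each time, with the force on the tool never above about 12 N. I pushed each lever to its end stop, hooked the handle from behind with the shut fingers, pulled at about 3 N, then let go and moved clear.

**Drawer:** the last pictures put it 78–80 mm out, against the 55 mm needed.

**Levers:** all three grip tops measured 37–40 mm behind the pivots. That is 1–3 mm past the 36 mm expected at the end stop, which I put down to calibration error; at 0.66 rad it would be 27 mm.

**Other things:** the letters, keys, stamp, tape and carton showed no change between the first and last top pictures, and the cup only 0.2% of its pixels. The padlock patch changed by about 10%, which I read as the middle grip now overlapping it in the view; by eye the padlock had not moved.

**Arm:** it was clear of everything, and the last force reading (about 1 N) was within sensor noise.

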